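# Turn the wheel tree and hang a pressed wheel on its free branch

## Robot

A 7-joint arm with a two-finger parallel gripper is mounted at the origin on a cart in front of the work surface, level with it; the furniture and walls round the work are solid. World frame = base frame: x ahead of the robot, y to its left, z up, the work surface at z = 0. Lengths are in m, angles in rad, forces in N, time in s.
With the tool pointing down it reaches from about 0.35 to 0.9 m from the base axis. Payload 7.2 kg.
Tool frame: the origin (TCP) lies midway between the tips of the shut fingers; the grasp point (between the pads) lies 19 mm behind it (r.grip_point_offset is the distance from the TCP to the grasp point, in m); z points along the fingers, y is the line along which they close (so a half turn about z gives the same grasp; the last joint's range is limited). The gripper opens to 85 mm and grips with 20 to 120 N. Pads are 22 mm wide; open, the fingers measure 114 mm over their backs; the gripper's body (76 mm by 85 mm) begins 54 mm behind the grasp point. The pads swing forward as they close: fully open they stand 13 mm farther back than shut.
Start: joints at [-1.175, 0.411, -0.013, 1.596, 0.006, 1.134, -0.082], TCP at [0.28, 0.559, 0.231] pointing down, gripper open.
Joint ranges: [-2.95, 2.95], [-0.29, 1.99], [-1.47, 1.44], [0.14, 2.54], [-1.03, 4.17], [0.13, 1.85], [-2.86, 2.86]. Speed limits (rad/s): [2.39, 2.39, 3.01, 3.01, 3.14, 3.14, 3.14].

## Interface

Orientations are given as a unit quaternion [x, y, z, w].
In Python, from rig import r gives the robot as it stands.
- The arm moves only by the shell command python3 -m jog 'ROWS' [OPENING] [FORCE]. ROWS is JSON, a list of rows, each an object of numbers: "x", "y", "z": the shift along the tool's x, y, z in m; "wx", "wy", "wz": the turn, a rotation vector about the tool's x, y, z in rad. In form: [{"x": .., "y": .., "z": .., "wx": .., "wy": .., "wz": ..}, ...]. A call has 1 to 8 rows; each row is the pose to reach, as a shift and turn from the pose commanded when the call began, along the tool's axes at that moment; what a row does not reach only later rows make up. A row lasts 1/8 s, in which the tool goes at most 62.5 mm and 10.7 degrees, less where a joint would pass 70% of its speed; a pose out of reach is approached as far as the arm can. A call with a gripper value outside its range is refused whole. OPENING is the opening in per cent of the stroke, from 0 (shut) to 100 (fully open), set as the call begins (- or left out, the last holds). The fingers move at their own pace and stop on an object; FORCE is the grip in N (left out, the last holds). Time passes only in rows, so rows that repeat a pose let the fingers close. It gives the time, the measured TCP pose, the force, the opening and the grip force at its end, in the units of the state.
- r.get_obs(): the state, without advancing time (a new reading comes with each control period).
- r.get_image(name): name is "scene" or "top" or "wrist"; returns a dict with "color" (420x560x3 uint8, red, green, blue), "range_z" (420x560 float32, m along the optical axis (not along the pixel's ray), 0 where there is no reading), "mtx" (3x3 intrinsics, pixels), "origin" and "orientation" of the camera in the world. Camera axes: x right, y down, z forward; pixel columns grow to the right and rows downward; lengths in m; the calibration is good to about 2 mm. A picture is of the moment at which its call begins.
- r.job_done(): hands the job in; it is judged then, once.
The state is a dict: "t": time; "q": joint angles; "qvel": joint speeds; "effort": joint torques, N m; "position": TCP position; "tcp_rot": TCP orientation; "wrist_force": force on the tool from outside, world axes, zero at the start; "moment": the same for the moment, N m; "width": finger opening in m; "grasp_force": force on a finger pad.
Only numpy, scipy, OpenCV 4.12 (cv2) and the standard library are available. Lean on these libraries where they do the work, as an engineer would, in place of code of your own. Each camera call takes 0.05 s, during which the arm holds its last target. There are 200 camera calls.

## Task

Turn the wheel tree until its one empty branch points straight out over the front edge of the table, towards the robot's side. Then take the wheel that stands in the cradle, thread it onto that branch and push it gently home until it stops against the collar. The rod is a little bent and the bore is close, so feel your way on and never force it; leave the tree facing the front and everything else where it is.

Things in the scene. Friction and masses are not known exactly. Their poses are not given: they have to be found in the camera images.
- wheel_tree: Wheel tree: round foot 170 mm across, fixed, post, and a turning head with four branches at right angles on one level. Origin: centre of the foot's underside, on the turning axis; axes parallel to the world's (only the head turns). Hub 38 mm across, centred 150 mm above the table; cap nut ends at 193 mm. Three branches carry fixed wheels like the loose one, 48 to 82 mm out; one is empty.
- tree_head (a joint): Angle of the tree's head about its vertical axis, rad, growing counter-clockwise from above, no end stops. At 0 or a whole turn (6.28) the empty branch points to the front (-x); at pi/2 along -y, at pi along +x, at 3pi/2 along +y. A stiff friction bearing (0.35 N m, about 3.5 N at the rod ends) keeps it where it is left; push it round by the rods or the hung wheels.
- free_branch: The empty branch (all four are alike). Origin on the turning axis, 150 mm above the table; x points outward along the branch, 5 degrees up. Stub 10 mm thick from the hub; collar 15 mm across, outer face at x = 57 mm; then a bare steel rod 6.4 mm thick to x = 110 mm, its end slightly chamfered (5 mm flat). It turns with the head.
- seat (a point): Point of the empty branch at x = 65 mm, same axes: where the wheel's centre is when the wheel is home against the collar. The rod was bent in use: from the collar outward it leaves this straight line by 0.07 to 0.095 rad, in any direction (up, down, sideways), so its end lies 3.7 to 5 mm off the line. No reading shows that bend.
- wheel_mid (a point): Centre of the loose wheel: cream plastic, 84 mm across, 34 mm wide, 0.17 kg, with a sunk bearing, through bore 8.6 mm. x: the bore's axis (ends alike). Grasp it from above across the 34 mm, above the bore. The faces are dished: a grip bears on a ring of 34 mm radius and the wheel can pivot a little in it. The bearing's end faces, which meet rod end and collar, lie 8 mm from the centre.
- cradle: Fixed steel cradle in which the loose wheel stands on edge, its centre 53.5 mm above the table. Foot 64 mm along x (the bore's direction) by 104 mm; two cheeks beside the wheel, 46 mm over their outsides, end 38 mm above the table. Origin: centre of the underside.
- oil_spray: Bystander: blue spray can, 53 mm across, 182 mm high; origin at the centre of its underside.
- bearing: Bystander: a loose ball bearing lying flat, 32 mm across, 10 mm high; origin at the centre of its underside.

How it is judged:
By the outcome, as a careful person would: the job done as asked, in the order asked, and still so for the second after the job is handed in, with the robot touching nothing.
It also fails if it takes over 72 s, if anything falls off the work surface, if the arm or the gripper's body presses on something with over 40 N, if the wrist force passes 120 N, or if a joint passes its speed limit or range.

## Working session

There is one attempt and no reset: what is moved stays moved. The work goes in short steps, Python scripts to look and compute and a shell command to move; the robot and the scene stay as the last step left them, time stands still between calls to the robot, and variables do not carry over. Pictures are saved under pics/ and viewed, at most 10 in all, crops included, and the job is handed in when it is done.

```bash
mkdir -p pics; ls
python3 - <<'E'
from rig import r
import cv2,numpy as np
o=r.get_obs(); print({k:np.round(v,3).tolist() for k,v in o.items()})
ims=[r.get_image(n) for n in("scene","top")]
for n,i in zip(("scene","top"),ims):
    np.savez(f"pics/{n}0.npz",**i); print(n,np.round(i["mtx"],1).tolist(),np.round(i["origin"],3),np.round(i["orientation"],4))
    cv2.imwrite(f"pics/{n}0.png",i["color"][:,:,::-1])
E
```

```text
pics
{'t': 0.0, 'q': [-1.175, 0.412, -0.013, 1.597, 0.006, 1.134, -0.082], 'qvel': [0.001, -0.001, -0.001, 0.001, -0.0, 0.001, -0.001], 'effort': [-0.0, -60.062, 0.682, -29.941, 0.014, 0.01, 0.0], 'position': [0.279, 0.559, 0.23], 'tcp_rot': [0.23, 0.973, -0.001, -0.0], 'wrist_force': [0.266, 0.724, -0.645], 'moment': [-0.013, -0.016, -0.029], 'grasp_force': 0.0, 'width': 0.085}
scene [[488.4, 0.0, 280.6], [0.0, 488.4, 208.2], [0.0, 0.0, 1.0]] [ 0.036 -0.675  0.816] [ 0.8661 -0.2321  0.1149 -0.4274]
top [[529.2, 0.0, 275.7], [0.0, 529.2, 204.4], [0.0, 0.0, 1.0]] [0.01  0.016 1.322] [ 0.7575 -0.6215  0.1241 -0.1567]
```

View pics/scene0.png

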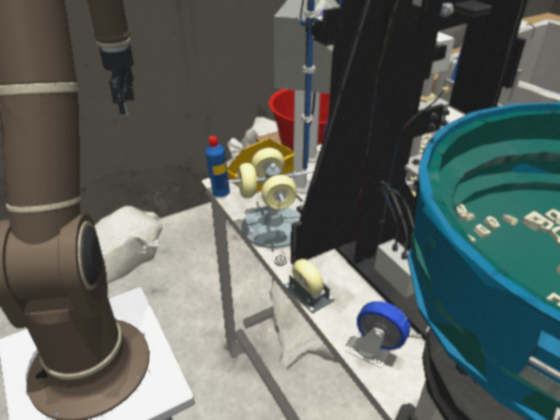

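View pics/top0.png

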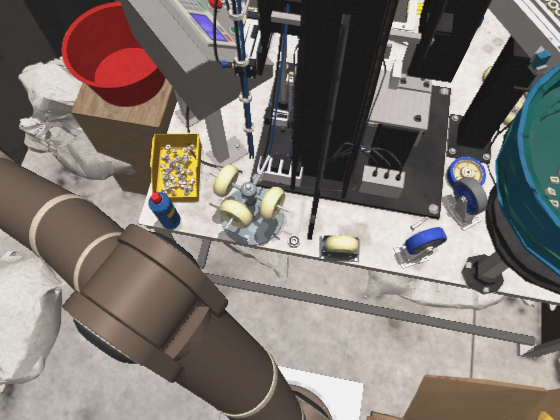

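The scene view shows the tree at about (270,215), the cradle with its wheel at (310,282) and the can at (217,167). In the top view the hub is near (249,190), the hung wheels at (227,180), (237,211) and (272,203), and the loose wheel at (342,245), so the empty branch points away from the robot. Next I measure with the depth data.

```bash
cat > h.py <<'E'
import numpy as np,cv2
from scipy.spatial.transform import Rotation as R
def cloud(i):
    d=i["range_z"];v,u=np.indices(d.shape);K=i["mtx"]
    p=np.stack([(u-K[0,2])/K[0,0]*d,(v-K[1,2])/K[1,1]*d,d],-1)
    w=p@R.from_quat(i["orientation"]).as_matrix().T+i["origin"]; w[d==0]=np.nan
    return w
def ray(i,u,v,z):
    K=i["mtx"];d=R.from_quat(i["orientation"]).apply([(u-K[0,2])/K[0,0],(v-K[1,2])/K[1,1],1])
    return i["origin"]+d*(z-i["origin"][2])/d[2]
E
python3 - <<'E'
from h import *
np.set_printoptions(precision=4,suppress=True)
for n in("scene","top"):
    i=dict(np.load(f"pics/{n}0.npz"));w=cloud(i);h=cv2.cvtColor(i["color"],cv2.COLOR_RGB2HSV)
    print(n)
    ok=(w[...,0]>.3)&(w[...,0]<1)&(w[...,1]>-.3)&(w[...,1]<.7)&(w[...,2]>.02)&(w[...,2]<.3)
    m=ok&(h[...,0]>18)&(h[...,0]<36)&(h[...,1]>40)&(h[...,2]>120)
    k,l,s,c=cv2.connectedComponentsWithStats(m.astype(np.uint8))
    for j in range(1,k):
        if s[j,4]>60:
            q=w[l==j]; print(s[j,4],c[j],q.mean(0),q.min(0),q.max(0))
    # nut / foot / bearing
    t=(w[...,2]>.175)&(w[...,2]<.2)&(w[...,0]>.4)&(w[...,0]<.8)&(w[...,1]>.05)&(w[...,1]<.5)&(h[...,1]<60)
    q=w[t];print("nut?",len(q),np.median(q,0) if len(q) else 0)
    b=(h[...,0]>100)&(h[...,0]<125)&(h[...,1]>120)&ok&(w[...,2]>.05)&(w[...,1]>.25);q=w[b];print("can",len(q),q.mean(0),q.min(0),q.max(0))
i=dict(np.load("pics/top0.npz"));
print("table",ray(i,249,186,.19),ray(i,294,241,.01),ray(i,342,245,.09))
a=cv2.resize(i["color"][130:270,140:380],None,fx=3.3,fy=3.3,interpolation=2)
cv2.imwrite("pics/crop1.png",a[:,:,::-1])
E
```

```text
scene
2285 [264.9182 173.0118] [0.5232 0.2509 0.1331] [0.4262 0.0838 0.0202] [0.6913 0.4959 0.1963]
67 [219.0597 169.194 ] [0.4512 0.3782 0.092 ] [0.4379 0.3726 0.079 ] [0.4671 0.3858 0.1034]
509 [308.9862 274.4597] [ 0.4561 -0.0679  0.0759] [ 0.4368 -0.0973  0.0218] [0.5082 0.0243 0.095 ]
nut? 508 [0.5152 0.2027 0.1899]
can 451 [0.4458 0.3859 0.1139] [0.4255 0.3718 0.05  ] [0.4757 0.4155 0.158 ]
top
379 [175.5251 159.3509] [0.6112 0.42   0.0637] [0.5134 0.3455 0.022 ] [0.6952 0.4966 0.0811]
359 [223.649  179.6574] [0.5227 0.2537 0.1841] [0.4928 0.2294 0.1523] [0.5699 0.2779 0.1991]
410 [270.4659 203.2146] [0.4862 0.1322 0.1797] [0.4563 0.1089 0.0204] [0.6039 0.1551 0.1987]
374 [237.     210.7674] [0.4506 0.2044 0.1841] [0.4292 0.1712 0.0413] [0.5049 0.2501 0.2026]
335 [341.1672 243.0806] [ 0.4555 -0.0504  0.0832] [ 0.4387 -0.0926  0.0226] [ 0.4957 -0.0128  0.0972]
nut? 1024 [0.515  0.1945 0.1918]
can 414 [0.4428 0.3938 0.1238] [0.4267 0.3768 0.0501] [0.4775 0.4258 0.1611]
table [0.5154 0.1899 0.19  ] [0.4634 0.0675 0.01  ] [ 0.4485 -0.0527  0.09  ]
```

View pics/crop1.png

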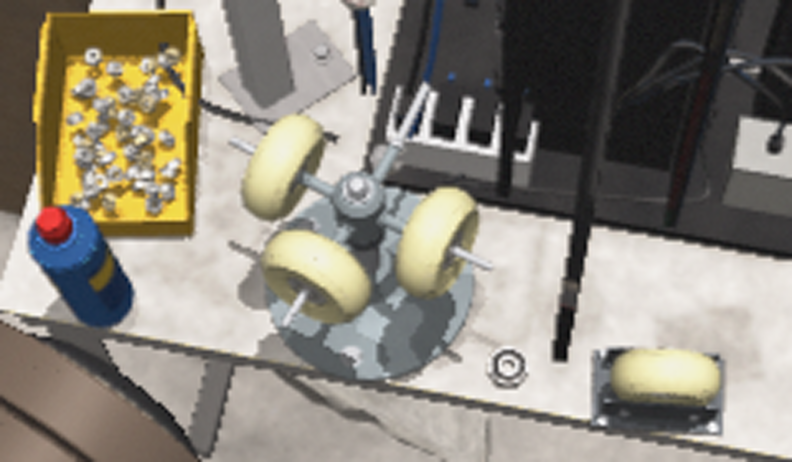

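Run:
```python
from h import *
np.set_printoptions(precision=4,suppress=True)
s=dict(np.load("pics/scene0.npz"));t=dict(np.load("pics/top0.npz"))
W=np.concatenate([cloud(s)[:, 100:].reshape(-1,3),cloud(t)[:250].reshape(-1,3)])
for y in np.arange(-.15,.5,.05):
    row=[]
    for z0,z1 in((.03,.1),(.1,.2),(.2,.3),(.3,.5),(.5,.8)):
        q=W[(abs(W[:,1]-y)<.025)&(W[:,2]>z0)&(W[:,2]<z1)&(W[:,0]>.42)&(W[:,0]<.9)]
        row.append(np.percentile(q[:,0],2).round(3) if len(q)>5 else None)
    print(round(y,2),row)
ax=np.array([.5152,.191])
for nm,c in dict(E=(430,85),A=(232,140),B=(490,267),C=(290,322)).items():
    p=ray(t,140+c[0]/3.3,130+c[1]/3.3,.16);d=p[:2]-ax;print(nm,p,np.hypot(*d),np.degrees(np.arctan2(d[1],d[0])))
# foot circle: cloud low ring
```

```text
-0.15 [np.float64(0.628), np.float64(0.647), np.float64(0.648), np.float64(0.716), np.float64(0.679)]
-0.1 [np.float64(0.447), np.float64(0.647), np.float64(0.642), np.float64(0.716), np.float64(0.616)]
-0.05 [np.float64(0.441), np.float64(0.602), np.float64(0.602), np.float64(0.603), np.float64(0.609)]
0.0 [np.float64(0.448), np.float64(0.479), np.float64(0.52), np.float64(0.555), np.float64(0.603)]
0.05 [np.float64(0.47), np.float64(0.471), np.float64(0.511), np.float64(0.54), np.float64(0.595)]
0.1 [np.float64(0.603), np.float64(0.462), np.float64(0.603), np.float64(0.602), np.float64(0.609)]
0.15 [np.float64(0.507), np.float64(0.436), np.float64(0.628), np.float64(0.629), np.float64(0.617)]
0.2 [np.float64(0.495), np.float64(0.428), np.float64(0.604), np.float64(0.608), np.float64(0.606)]
0.25 [None, np.float64(0.443), np.float64(0.464), np.float64(0.621), np.float64(0.623)]
0.3 [np.float64(0.648), np.float64(0.52), np.float64(0.647), np.float64(0.588), np.float64(0.633)]
0.35 [np.float64(0.451), np.float64(0.451), np.float64(0.657), np.float64(0.603), np.float64(0.644)]
0.4 [np.float64(0.43), np.float64(0.428), np.float64(0.766), np.float64(0.648), np.float64(0.717)]
0.45 [np.float64(0.518), np.float64(0.444), np.float64(0.774), np.float64(0.694), None]
E [0.62   0.1604 0.16  ] 0.10917957481999888 -16.268661322899657
A [0.5463 0.2955 0.16  ] 0.10906278202218739 73.420791998322
B [0.4833 0.0884 0.16  ] 0.10750376799807168 -107.28806653878685
C [0.4142 0.2198 0.16  ] 0.105028967432467 164.06843518244304
```

```bash
python3 -m jog '[{"z":-0.04,"x":-0.03,"y":-0.03,"wz":0.14},{"z":-0.04,"x":-0.07,"y":-0.07,"wz":0.28},{"z":-0.04,"x":-0.11,"y":-0.11,"wz":0.42},{"z":-0.04,"x":-0.15,"y":-0.15,"wz":0.56},{"z":-0.04,"x":-0.19,"y":-0.19,"wz":0.70},{"z":-0.04,"x":-0.23,"y":-0.23,"wz":0.84},{"z":-0.04,"x":-0.27,"y":-0.27,"wz":0.98},{"z":-0.04,"x":-0.312,"y":-0.306,"wz":1.107}]' 0
python3 -m jog '[{"x":0},{"x":0}]'
```

```text
$[0]: bad value
$[0]: bad value
```

```bash
python3 -m jog '[{"x":-0.03,"y":-0.03,"z":-0.04,"wx":0,"wy":0,"wz":0.14},{"x":-0.07,"y":-0.07,"z":-0.04,"wx":0,"wy":0,"wz":0.28},{"x":-0.11,"y":-0.11,"z":-0.04,"wx":0,"wy":0,"wz":0.42},{"x":-0.15,"y":-0.15,"z":-0.04,"wx":0,"wy":0,"wz":0.56},{"x":-0.19,"y":-0.19,"z":-0.04,"wx":0,"wy":0,"wz":0.70},{"x":-0.23,"y":-0.23,"z":-0.04,"wx":0,"wy":0,"wz":0.84},{"x":-0.27,"y":-0.27,"z":-0.04,"wx":0,"wy":0,"wz":0.98},{"x":-0.312,"y":-0.306,"z":-0.04,"wx":0,"wy":0,"wz":1.107}]' 0
```

```text
t: 1.1
position: [0.4218, 0.1438, 0.2713]
tcp_rot: [0.709, 0.706, 0.0, -0.0]
wrist_force: [0.5, -0.1, 0.2]
width: -0.0
grasp_force: 0.0
```

```bash
python3 -m jog '[{"x":0,"y":0,"z":0.05,"wx":0,"wy":0,"wz":0},{"x":0,"y":0,"z":0.10,"wx":0,"wy":0,"wz":0},{"x":0,"y":0,"z":0.121,"wx":0,"wy":0,"wz":0},{"x":0.013,"y":0.007,"z":0.121,"wx":0,"wy":0,"wz":0},{"x":0.024,"y":0.003,"z":0.121,"wx":0,"wy":0,"wz":0},{"x":0.035,"y":0.001,"z":0.121,"wx":0,"wy":0,"wz":0},{"x":0.0465,"y":0.0005,"z":0.121,"wx":0,"wy":0,"wz":0},{"x":0.058,"y":0.001,"z":0.121,"wx":0,"wy":0,"wz":0}]'
python3 - <<'E'
from rig import r
import cv2,numpy as np
i=r.get_image("top");np.savez("pics/top1.npz",**i)
a=cv2.resize(i["color"][130:270,140:380],None,fx=3.3,fy=3.3);cv2.imwrite("pics/t1.png",a[:,:,::-1])
E
```

```text
t: 2.1
position: [0.4228, 0.2047, 0.1508]
tcp_rot: [0.707, 0.707, 0.0, -0.0]
wrist_force: [0.5, -4.4, 1.5]
width: -0.0003
grasp_force: 1.8
```

View pics/t1.png

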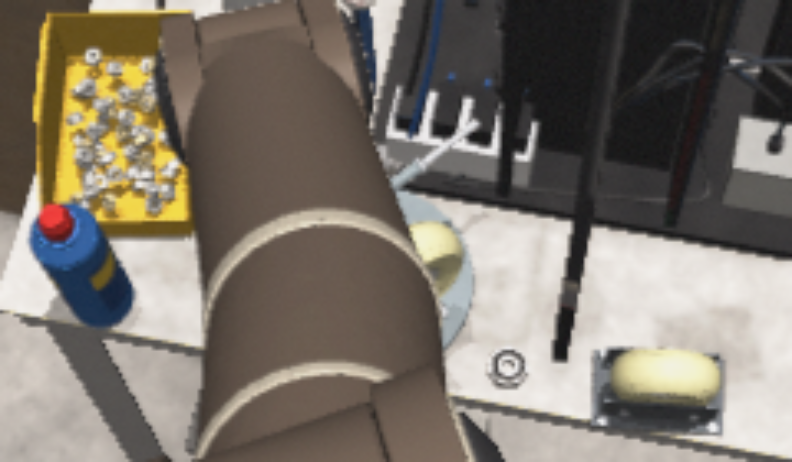

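```bash
python3 -m jog '[{"x":0.011,"y":0.002,"z":0,"wx":0,"wy":0,"wz":0},{"x":0.022,"y":0.0055,"z":0,"wx":0,"wy":0,"wz":0},{"x":0.0324,"y":0.010,"z":0,"wx":0,"wy":0,"wz":0},{"x":0.042,"y":0.016,"z":0,"wx":0,"wy":0,"wz":0},{"x":0.051,"y":0.023,"z":0,"wx":0,"wy":0,"wz":0},{"x":0.059,"y":0.031,"z":0,"wx":0,"wy":0,"wz":0},{"x":0.063,"y":0.036,"z":0,"wx":0,"wy":0,"wz":0},{"x":0.055,"y":0.026,"z":0,"wx":0,"wy":0,"wz":0}]'
python3 - <<'E'
from rig import r
import cv2,numpy as np
i=r.get_image("scene");np.savez("pics/s1.npz",**i)
a=cv2.resize(i["color"][110:260,180:380],None,fx=3,fy=3);
j=r.get_image("wrist");np.savez("pics/w1.npz",**j)
print(j["mtx"],j["origin"],j["orientation"])
cv2.imwrite("pics/t2.png",np.vstack([a[:,:,::-1][:450,:560]*1,cv2.resize(j["color"],(560,420))[:,:,::-1]])[:870:1][::1] if 0 else cv2.resize(np.hstack([cv2.resize(a,(560,420)),j["color"]]),(800,300))[:,:,::-1])
E
```

```text
t: 3.15
position: [0.4502, 0.2597, 0.1505]
tcp_rot: [0.707, 0.707, 0.001, 0.0]
wrist_force: [0.5, -0.2, 0.2]
width: 0.0002
grasp_force: 0.0
[[338.74363822   0.         280.79172548]
 [  0.         338.74363822 205.96278284]
 [  0.           0.           1.        ]] [0.44857612 0.341546   0.29272808] [ 9.86312714e-01 -5.76550797e-04  3.73224756e-04  1.64884078e-01]
```

View pics/t2.png

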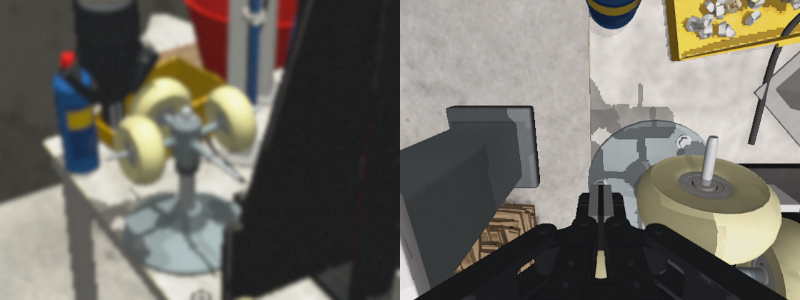

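```bash
python3 -m jog '[{"x":0,"y":0,"z":-0.05,"wx":0,"wy":0,"wz":0},{"x":0,"y":-0.005,"z":-0.10,"wx":0,"wy":0,"wz":0},{"x":-0.05,"y":-0.013,"z":-0.10,"wx":0,"wy":0,"wz":0},{"x":-0.10,"y":-0.013,"z":-0.10,"wx":0,"wy":0,"wz":0},{"x":-0.139,"y":-0.013,"z":-0.10,"wx":0,"wy":0,"wz":0},{"x":-0.139,"y":-0.013,"z":-0.10,"wx":0,"wy":0,"wz":0},{"x":-0.139,"y":-0.013,"z":-0.05,"wx":0,"wy":0,"wz":0},{"x":-0.139,"y":-0.013,"z":0,"wx":0,"wy":0,"wz":0}]'
```

```text
t: 4.25
position: [0.4366, 0.121, 0.15]
tcp_rot: [0.707, 0.707, 0.002, 0.0]
wrist_force: [0.0, 0.6, -0.8]
width: -0.0002
grasp_force: 0.0
```

```bash
python3 -m jog '[{"x":0.014,"y":0.004,"z":0,"wx":0,"wy":0,"wz":0},{"x":0.0235,"y":-0.002,"z":0,"wx":0,"wy":0,"wz":0},{"x":0.0337,"y":-0.007,"z":0,"wx":0,"wy":0,"wz":0},{"x":0.0444,"y":-0.011,"z":0,"wx":0,"wy":0,"wz":0},{"x":0.0555,"y":-0.0135,"z":0,"wx":0,"wy":0,"wz":0},{"x":0.0668,"y":-0.0145,"z":0,"wx":0,"wy":0,"wz":0},{"x":0.078,"y":-0.014,"z":0,"wx":0,"wy":0,"wz":0},{"x":0.0893,"y":-0.0126,"z":0,"wx":0,"wy":0,"wz":0}]'
python3 -m jog '[{"x":0.011,"y":0.003,"z":0,"wx":0,"wy":0,"wz":0},{"x":0.0215,"y":0.0074,"z":0,"wx":0,"wy":0,"wz":0},{"x":0.0314,"y":0.013,"z":0,"wx":0,"wy":0,"wz":0},{"x":0.0405,"y":0.0198,"z":0,"wx":0,"wy":0,"wz":0},{"x":0.0487,"y":0.0276,"z":0,"wx":0,"wy":0,"wz":0},{"x":0.0487,"y":0.0276,"z":0,"wx":0,"wy":0,"wz":0},{"x":0.0387,"y":0.0176,"z":0,"wx":0,"wy":0,"wz":0}]'
python3 - <<'E'
from rig import r
import cv2,numpy as np
i=r.get_image("scene");np.savez("pics/s2.npz",**i)
a=cv2.resize(i["color"][110:260,180:380],None,fx=3,fy=3);
j=r.get_image("wrist");np.savez("pics/w2.npz",**j)
cv2.imwrite("pics/t3.png",cv2.resize(np.hstack([cv2.resize(a,(560,420)),j["color"]]),(800,300))[:,:,::-1])
E
```

```text
t: 5.25
position: [0.4222, 0.2099, 0.1501]
tcp_rot: [0.707, 0.707, -0.001, -0.001]
wrist_force: [-3.7, -4.0, 0.8]
width: 0.0002
grasp_force: 2.0
t: 6.12
position: [0.4416, 0.2483, 0.1505]
tcp_rot: [0.707, 0.707, 0.001, 0.0]
wrist_force: [0.1, -0.7, 0.3]
width: 0.0001
grasp_force: 0.0
```

View pics/t3.png

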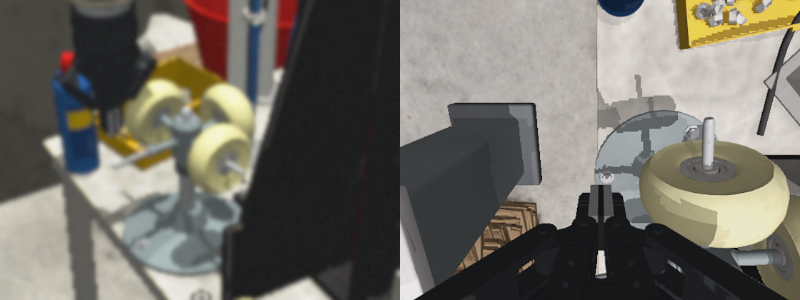

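```bash
python3 -m jog '[{"x":0,"y":0,"z":-0.05,"wx":0,"wy":0,"wz":0},{"x":0,"y":-0.04,"z":-0.10,"wx":0,"wy":0,"wz":0},{"x":-0.05,"y":-0.04,"z":-0.10,"wx":0,"wy":0,"wz":0},{"x":-0.11,"y":-0.04,"z":-0.10,"wx":0,"wy":0,"wz":0},{"x":-0.17,"y":-0.04,"z":-0.10,"wx":0,"wy":0,"wz":0},{"x":-0.23,"y":-0.03,"z":-0.10,"wx":0,"wy":0,"wz":0},{"x":-0.28,"y":-0.01,"z":-0.10,"wx":0,"wy":0,"wz":0},{"x":-0.298,"y":0.01,"z":-0.10,"wx":0,"wy":0,"wz":0}]' 70 60
python3 -m jog '[{"x":0,"y":0,"z":0,"wx":0,"wy":0,"wz":0}]'
python3 - <<'E'
from rig import r
import cv2,numpy as np
for n in("scene","top","wrist"):
    i=r.get_image(n);np.savez(f"pics/{n}3.npz",**i)
    if n=="top":a=cv2.resize(i["color"][140:260,180:370],(800,505))
    if n=="wrist":b=i["color"]
    if n=="scene":c=cv2.resize(i["color"][130:310,200:360],(373,420))
cv2.imwrite("pics/t4.png",a[:,:,::-1]); cv2.imwrite("pics/t5.png",cv2.resize(np.hstack([c,b]),(800,360))[:,:,::-1])
E
```

```text
t: 7.22
position: [0.4509, -0.0538, 0.2511]
tcp_rot: [0.709, 0.705, 0.001, 0.0]
wrist_force: [-0.1, 0.8, 0.2]
width: 0.0599
grasp_force: 0.0
t: 7.35
position: [0.4515, -0.0521, 0.2506]
tcp_rot: [0.708, 0.706, 0.0, 0.001]
wrist_force: [-1.5, -0.3, -1.1]
width: 0.0597
grasp_force: 0.0
```

View pics/t4.png

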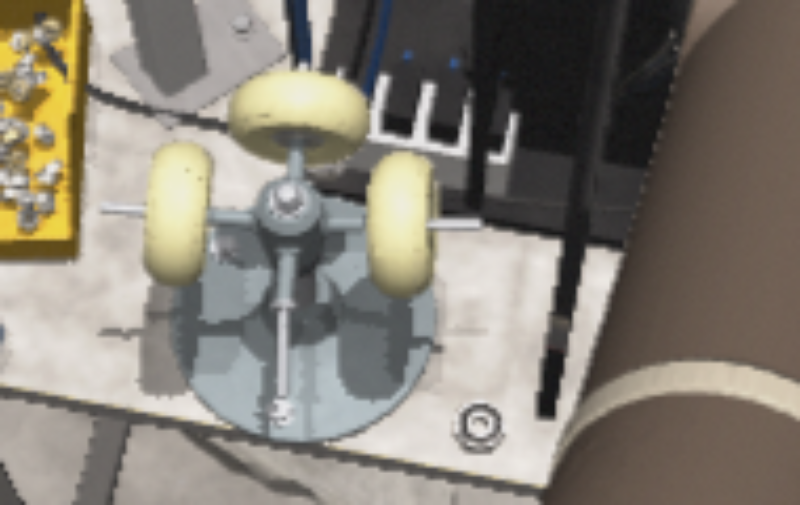

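View pics/t5.png

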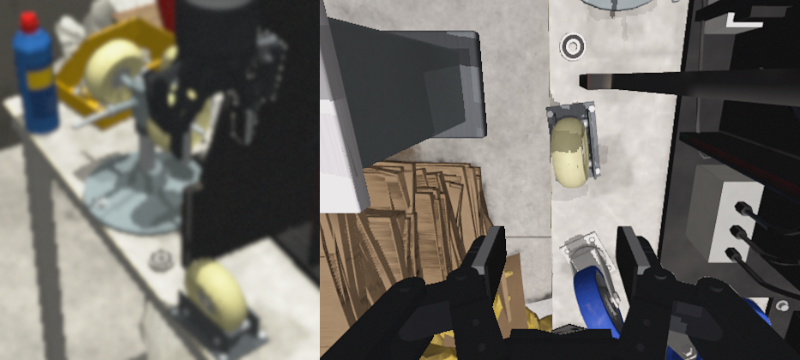

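Run:
```python
from h import *
np.set_printoptions(precision=4,suppress=True)
t=dict(np.load("pics/top3.npz"));w=dict(np.load("pics/wrist3.npz"))
def P(c,z):return ray(t,180+c[0]*.2375,140+c[1]*.2375,z)
L=P((103,209),.1595);Rr=P((480,222),.1595);print("L,R",L,Rr,"mid",(L+Rr)/2,"angle L-R from +y",np.degrees(np.arctan2(-(L-Rr)[0],(L-Rr)[1])))
print("nut",P((288,198),.193),"collar",P((285,302),.155),"tip",P((281,403),.1595))
c=cloud(t);h=cv2.cvtColor(t["color"],cv2.COLOR_RGB2HSV)
m=(h[...,0]>18)&(h[...,0]<36)&(h[...,1]>40)&(c[...,2]>.18)&(c[...,2]<.21)&(c[...,0]<.62)&(c[...,1]<.31)
k,l,s,cc=cv2.connectedComponentsWithStats(m.astype(np.uint8))
for j in range(1,k):
    if s[j,4]>60:q=c[l==j];v=np.linalg.svd((q-q.mean(0))[:,:2])[2][0];print("wheel",s[j,4],q.mean(0),(q.min(0)+q.max(0))/2,np.degrees(np.arctan2(v[1],v[0])))
c=cloud(w);h=cv2.cvtColor(w["color"],cv2.COLOR_RGB2HSV)
m=(h[...,0]>15)&(h[...,0]<38)&(h[...,1]>30)&(c[...,2]>.06)&(c[...,2]<.11)&(abs(c[...,0]-.46)<.08)&(abs(c[...,1]+.05)<.08)
q=c[m];print("loose",len(q),q.min(0),q.max(0));
for z0 in(.06,.07,.08,.09):
    z=q[(q[:,2]>z0)&(q[:,2]<z0+.01)];v=np.linalg.svd((z-z.mean(0))[:,:2])[2][0];print(z0,len(z),(np.percentile(z,2,0)+np.percentile(z,98,0))/2,np.percentile(z,98,0)-np.percentile(z,2,0),np.degrees(np.arctan2(v[1],v[0])))
b=(c[...,2]<.012)&(c[...,2]>.002)&(abs(c[...,0]-.46)<.08)&(abs(c[...,1]+.05)<.08)&(w["color"].max(-1)<110)
q=c[b].astype(np.float32);print("foot",len(q),cv2.minAreaRect(q[:,:2].copy()))
```

```text
L,R [0.4987 0.2982 0.1595] [0.5326 0.0842 0.1595] mid [0.5156 0.1912 0.1595] angle L-R from +y 8.993596390496263
nut [0.5112 0.1902 0.193 ] collar [0.4644 0.1837 0.155 ] tip [0.4032 0.1721 0.1595]
wheel 274 [0.5733 0.2016 0.1896] [0.5763 0.2024 0.1905] -81.95139667680331
wheel 282 [0.5012 0.2536 0.1899] [0.5052 0.2546 0.1895] -174.89437969920965
wheel 284 [0.5188 0.1309 0.19  ] [0.5227 0.1311 0.1903] -172.71373050630223
loose 2662 [ 0.4395 -0.0902  0.06  ] [0.4821 0.026  0.0969]
0.06 197 [ 0.4608 -0.0488  0.065 ] [0.0391 0.0748 0.0096] -69.55697615847826
0.07 423 [ 0.4586 -0.0516  0.0752] [0.038  0.0735 0.0094] -82.85487147491763
0.08 1080 [ 0.4582 -0.0517  0.0851] [0.0336 0.0601 0.0094] -84.68676881753754
0.09 962 [ 0.4588 -0.0522  0.0928] [0.025  0.0356 0.0054] -82.8102464444437
foot 747 ((0.4660419225692749, -0.050210680812597275), (0.05686164274811745, 0.10139642655849457), 7.304753303527832)
```

```bash
python3 -m jog '[{"x":0.03,"y":-0.02,"z":0,"wx":0,"wy":0,"wz":0},{"x":0.08,"y":-0.0265,"z":0,"wx":0,"wy":0,"wz":0},{"x":0.14,"y":-0.0265,"z":0,"wx":0,"wy":0,"wz":0},{"x":0.195,"y":-0.0265,"z":0,"wx":0,"wy":0,"wz":0},{"x":0.20,"y":-0.0265,"z":0.05,"wx":0,"wy":0,"wz":0},{"x":0.20,"y":-0.0265,"z":0.105,"wx":0,"wy":0,"wz":0},{"x":0.212,"y":-0.0265,"z":0.105,"wx":0,"wy":0,"wz":0},{"x":0.219,"y":-0.0265,"z":0.105,"wx":0,"wy":0,"wz":0}]' 0
python3 -m jog '[{"x":0.004,"y":0,"z":0,"wx":0,"wy":0,"wz":0},{"x":0.008,"y":0,"z":0,"wx":0,"wy":0,"wz":0},{"x":0.008,"y":0,"z":0,"wx":0,"wy":0,"wz":0}]'
```

```text
t: 8.5
position: [0.4242, 0.1694, 0.1466]
tcp_rot: [0.707, 0.707, -0.0, 0.0]
wrist_force: [0.4, -4.1, -0.4]
width: 0.0
grasp_force: 1.9
t: 8.88
position: [0.425, 0.1775, 0.1462]
tcp_rot: [0.707, 0.707, 0.001, 0.0]
wrist_force: [0.1, -0.9, -0.0]
width: -0.0
grasp_force: 0.5
```

```bash
python3 -m jog '[{"x":-0.02,"y":0,"z":0,"wx":0,"wy":0,"wz":0},{"x":-0.03,"y":0,"z":-0.05,"wx":0,"wy":0,"wz":0},{"x":-0.06,"y":0,"z":-0.104,"wx":0,"wy":0,"wz":0},{"x":-0.12,"y":0,"z":-0.104,"wx":0,"wy":0,"wz":0},{"x":-0.18,"y":0.01,"z":-0.104,"wx":0,"wy":0,"wz":-0.03},{"x":-0.22,"y":0.025,"z":-0.104,"wx":0,"wy":0,"wz":-0.08},{"x":-0.229,"y":0.034,"z":-0.104,"wx":0,"wy":0,"wz":-0.125},{"x":-0.229,"y":0.034,"z":-0.104,"wx":0,"wy":0,"wz":-0.125}]' 70
python3 - <<'E'
from rig import r
from h import *
np.set_printoptions(precision=4,suppress=True)
t=r.get_image("top");np.savez("pics/top4.npz",**t)
c=cloud(t);h=cv2.cvtColor(t["color"],cv2.COLOR_RGB2HSV)
m=(h[...,0]>18)&(h[...,0]<36)&(h[...,1]>40)&(c[...,2]>.18)&(c[...,2]<.21)&(c[...,0]<.62)&(c[...,1]<.31)
k,l,s,cc=cv2.connectedComponentsWithStats(m.astype(np.uint8))
for j in range(1,k):
    if s[j,4]>60:q=c[l==j];v=np.linalg.svd((q-q.mean(0))[:,:2])[2][0];print("wheel",s[j,4],q.mean(0),(q.min(0)+q.max(0))/2,np.degrees(np.arctan2(v[1],v[0])))
a=cv2.resize(t["color"][150:250,190:310],(800,600),interpolation=cv2.INTER_CUBIC);cv2.imwrite("pics/t6.png",a[:,:,::-1])
E
```

```text
t: 9.88
position: [0.4581, -0.054, 0.2493]
tcp_rot: [0.663, 0.749, 0.0, 0.0]
wrist_force: [-0.5, 0.5, -0.7]
width: 0.0596
grasp_force: 0.0
wheel 276 [0.5744 0.1909 0.1894] [0.5769 0.1901 0.1904] -88.8708150926325
wheel 284 [0.5108 0.2547 0.1896] [0.514  0.2553 0.1907] 176.93385228429344
wheel 279 [0.5098 0.1303 0.1899] [0.5136 0.1312 0.1907] 179.52894954805643
```

View pics/t6.png

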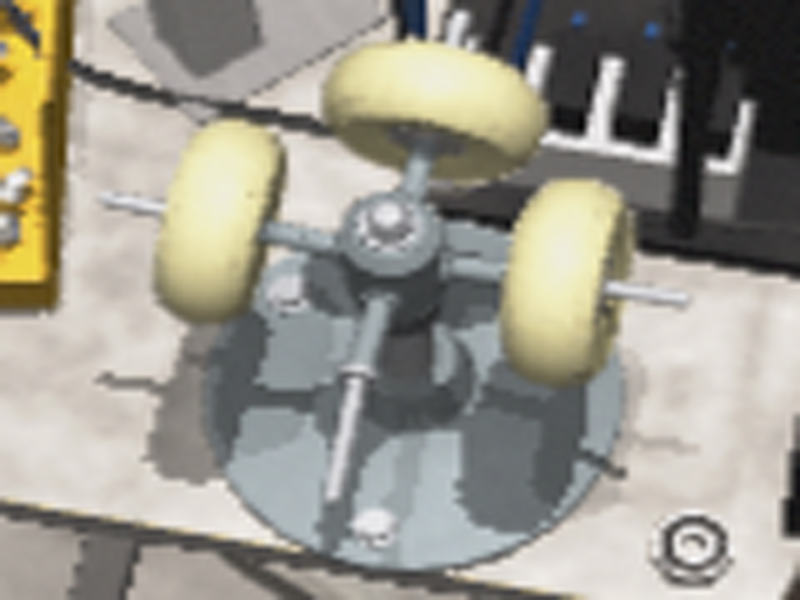

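Run:
```python
from h import *
np.set_printoptions(precision=4,suppress=True)
t=dict(np.load("pics/top4.npz"))
P=lambda c,z:ray(t,190+c[0]*.15,150+c[1]/6,z)
L=P((105,200),.1595);Rr=P((688,298),.1595);print("L,R",L,Rr,np.degrees(np.arctan2(-(L-Rr)[0],(L-Rr)[1])))
print("nut",P((388,212),.193),"collar",P((354,372),.155),"tip",P((332,495),.1595))
print(ray(t,100,100,0)-ray(t,100,101,0))
c=cloud(t)
```

```text
L,R [0.5157 0.2993 0.1595] [0.5143 0.0828 0.1595] -0.37442335092611384
nut [0.5154 0.1916 0.193 ] collar [0.4616 0.1943 0.155 ] tip [0.4078 0.1897 0.1595]
[0.0034 0.0011 0.    ]
```

```bash
python3 -m jog '[{"x":0.002,"y":0.001,"z":0.05,"wx":0,"wy":0,"wz":0},{"x":0.002,"y":0.001,"z":0.10,"wx":0,"wy":0,"wz":0},{"x":0.002,"y":0.001,"z":0.15,"wx":0,"wy":0,"wz":0},{"x":0.002,"y":0.001,"z":0.175,"wx":0,"wy":0,"wz":0},{"x":0.002,"y":0.001,"z":0.185,"wx":0,"wy":0,"wz":0},{"x":0.002,"y":0.001,"z":0.185,"wx":0,"wy":0,"wz":0}]'
python3 -m jog '[{"x":0,"y":0,"z":0,"wx":0,"wy":0,"wz":0},{"x":0,"y":0,"z":0,"wx":0,"wy":0,"wz":0}]' 20 25
python3 -m jog '[{"x":0,"y":0,"z":0,"wx":0,"wy":0,"wz":0},{"x":0,"y":0,"z":0,"wx":0,"wy":0,"wz":0},{"x":0,"y":0,"z":0,"wx":0,"wy":0,"wz":0}]'
```

```text
t: 10.68
position: [0.4588, -0.0498, 0.0644]
tcp_rot: [0.662, 0.75, -0.0, -0.0]
wrist_force: [0.1, -0.4, -0.3]
width: 0.0601
grasp_force: 0.0
t: 10.92
position: [0.4598, -0.0499, 0.0653]
tcp_rot: [0.661, 0.75, 0.001, 0.001]
wrist_force: [-0.6, 0.7, 3.1]
width: 0.0324
grasp_force: 24.5
t: 11.3
position: [0.4599, -0.0499, 0.0652]
tcp_rot: [0.661, 0.75, 0.001, 0.001]
wrist_force: [-1.0, 0.5, 7.9]
width: 0.0326
grasp_force: 24.8
```

```bash
python3 -m jog '[{"x":0,"y":0,"z":-0.01,"wx":0,"wy":0,"wz":0},{"x":0,"y":0,"z":-0.04,"wx":0,"wy":0,"wz":0},{"x":0,"y":0,"z":-0.08,"wx":0,"wy":0,"wz":0},{"x":0,"y":0,"z":-0.12,"wx":0,"wy":0,"wz":0},{"x":0,"y":0,"z":-0.12,"wx":0,"wy":0,"wz":0}]' 20 40
python3 - <<'E'
from rig import r
from h import *
np.set_printoptions(precision=4,suppress=True)
o=r.get_obs();T=np.array(o["position"]);Q=R.from_quat(o["tcp_rot"])
for n in("wrist","scene","top"):
    w=r.get_image(n);np.savez(f"pics/{n}5.npz",**w)
    c=(cloud(w)-T)@Q.as_matrix();h=cv2.cvtColor(w["color"],cv2.COLOR_RGB2HSV)
    m=(h[...,0]>15)&(h[...,0]<38)&(h[...,1]>30)&(abs(c[...,0])<.07)&(abs(c[...,1])<.05)&(c[...,2]>-.06)&(c[...,2]<.08)
    q=c[m];print(n,len(q))
    if len(q)>50:
        print(np.percentile(q,[1,50,99],axis=0))
        # circle fit of the tread centre strip in tool x,z
        s=q[abs(q[:,1]-np.median(q[:,1]))<.006]
        A=np.c_[2*s[:,0],2*s[:,2],np.ones(len(s))];b=(s[:,[0,2]]**2).sum(1);p=np.linalg.lstsq(A,b,rcond=None)[0]
        print("circ",p[:2],np.sqrt(p[2]+p[0]**2+p[1]**2),len(s))
E
```

```text
t: 11.92
position: [0.4606, -0.0503, 0.187]
tcp_rot: [0.662, 0.75, 0.002, 0.002]
wrist_force: [-0.2, 0.1, -2.2]
width: 0.0319
grasp_force: 39.9
wrist 12180
[[-0.0268 -0.0155 -0.0299]
 [ 0.0149  0.0015 -0.022 ]
 [ 0.0387  0.0179  0.0136]]
circ [-0.0027  0.012 ] 0.04134008960551224 4896
scene 811
[[-0.0454 -0.0313 -0.0384]
 [-0.0236 -0.0098 -0.0018]
 [ 0.0282  0.0162  0.0489]]
circ [-0.0077  0.0107] 0.03239739379738307 449
top 0
```

```bash
python3 -m jog '[{"x":0.02,"y":-0.03,"z":0,"wx":0.01,"wy":0,"wz":0.02},{"x":0.05,"y":-0.06,"z":0,"wx":0.02,"wy":0,"wz":0.04},{"x":0.09,"y":-0.084,"z":0,"wx":0.04,"wy":0,"wz":0.06},{"x":0.13,"y":-0.084,"z":0.005,"wx":0.06,"wy":0,"wz":0.08},{"x":0.17,"y":-0.084,"z":0.01,"wx":0.07,"wy":0,"wz":0.10},{"x":0.21,"y":-0.084,"z":0.018,"wx":0.08,"wy":0,"wz":0.12},{"x":0.24,"y":-0.084,"z":0.018,"wx":0.087,"wy":0.005,"wz":0.125},{"x":0.256,"y":-0.084,"z":0.018,"wx":0.087,"wy":0.005,"wz":0.125}]'
python3 -m jog '[{"x":0,"y":0,"z":0,"wx":0,"wy":0,"wz":0},{"x":0,"y":0,"z":0,"wx":0,"wy":0,"wz":0}]'
python3 - <<'E'
from rig import r
from h import *
np.set_printoptions(precision=4,suppress=True)
w=r.get_image("wrist");s=r.get_image("scene");np.savez("pics/w6.npz",**w);np.savez("pics/s6.npz",**s)
c=cloud(w);print(w["origin"])
m=(c[...,0]>.39)&(c[...,0]<.49)&(abs(c[...,1]-.191)<.02)&(c[...,2]>.13)&(c[...,2]<.18)
q=c[m];print(len(q))
for x in np.arange(.39,.49,.005):
    z=q[(q[:,0]>=x)&(q[:,0]<x+.005)]
    if len(z)>3:print(round(x+.0025,4),len(z),np.median(z,0),np.percentile(z[:,1],[3,97]),np.percentile(z[:,2],95))
o=r.get_obs();T=np.array(o["position"]);Q=R.from_quat(o["tcp_rot"]);print(Q.as_matrix())
d=(c-T)@Q.as_matrix();h=cv2.cvtColor(w["color"],cv2.COLOR_RGB2HSV)
m=(h[...,0]>15)&(h[...,0]<38)&(h[...,1]>30)&(abs(d[...,0])<.07)&(abs(d[...,1])<.05)&(d[...,2]>-.06)&(d[...,2]<.08)
p=d[m];print(np.percentile(p,[1,50,99],axis=0));t=p[abs(p[:,1]-.001)<.006]
A=np.c_[2*t[:,0],2*t[:,2],np.ones(len(t))];f=np.linalg.lstsq(A,(t[:,[0,2]]**2).sum(1),rcond=None)[0];print(f[:2],np.sqrt(f[2]+f[0]**2+f[1]**2))
cv2.imwrite("pics/t7.png",cv2.resize(np.hstack([w["color"],cv2.resize(s["color"][130:250,200:340],(490,420))]),(800,320))[:,:,::-1])
E
```

```text
t: 13.08
position: [0.3429, 0.194, 0.1651]
tcp_rot: [0.706, 0.707, -0.032, -0.03]
wrist_force: [-0.5, -1.2, -1.9]
width: 0.0321
grasp_force: 40.1
t: 13.32
position: [0.3437, 0.1921, 0.1661]
tcp_rot: [0.707, 0.706, -0.031, -0.031]
wrist_force: [0.0, 0.2, -1.3]
width: 0.0321
grasp_force: 40.1
[0.3568 0.2761 0.3078]
2548
0.4075 127 [0.4079 0.192  0.1588] [0.1889 0.1944] 0.16049909710576968
0.4125 134 [0.4123 0.1928 0.1594] [0.1895 0.1947] 0.16058727251880403
0.4175 154 [0.4175 0.1929 0.1588] [0.1892 0.195 ] 0.16011598460792265
0.4225 143 [0.4224 0.1935 0.1589] [0.1897 0.1954] 0.16007804181730884
0.4275 144 [0.4275 0.1935 0.1584] [0.1902 0.1955] 0.159742249382409
0.4325 142 [0.4326 0.1938 0.1585] [0.1904 0.1955] 0.15971172023025482
0.4375 147 [0.4376 0.1943 0.1581] [0.1904 0.1961] 0.15941454116650505
0.4425 152 [0.4424 0.1943 0.1579] [0.1904 0.1963] 0.1591559205591021
0.4475 144 [0.4475 0.1945 0.1578] [0.1913 0.1965] 0.15902605192003139
0.4525 143 [0.4525 0.1949 0.1576] [0.1915 0.1966] 0.15882728599885415
0.4575 445 [0.4591 0.1954 0.1571] [0.1876 0.2002] 0.16131855321992788
0.4625 258 [0.4613 0.1968 0.1602] [0.1884 0.2009] 0.16232350372635598
0.4675 216 [0.4677 0.1958 0.1581] [0.1902 0.1985] 0.15973154583052623
0.4725 189 [0.4723 0.196  0.1574] [0.19   0.1985] 0.15895809735222957
0.4775 10 [0.4754 0.198  0.1536] [0.1899 0.1987] 0.15688232596653698
[[ 0.0017  0.9962 -0.087 ]
 [ 1.     -0.0018 -0.0004]
 [-0.0005 -0.087  -0.9962]]
[[-0.0268 -0.0155 -0.0296]
 [ 0.0149  0.0016 -0.0218]
 [ 0.0385  0.0178  0.0127]]
[-0.0029  0.0122] 0.04134956213503541
```

```bash
cat > look.py <<'E'
from rig import r
from h import *
np.set_printoptions(precision=4,suppress=True)
w=r.get_image("wrist");o=r.get_obs();T=np.array(o["position"]);M=R.from_quat(o["tcp_rot"]).as_matrix()
c=cloud(w);d=(c-T)@M;h=cv2.cvtColor(w["color"],cv2.COLOR_RGB2HSV)
print("T",T,"ty",M[:,1],"F",np.array(o["wrist_force"]),"Mo",np.array(o["moment"]),"t",o["t"])
m=(h[...,0]>15)&(h[...,0]<38)&(h[...,1]>30)&(abs(d[...,0])<.07)&(abs(d[...,1])<.05)&(d[...,2]>-.06)&(d[...,2]<.08)
p=d[m];t=p[abs(p[:,1]-.001)<.006]
A=np.c_[2*t[:,0],2*t[:,2],np.ones(len(t))];f=np.linalg.lstsq(A,(t[:,[0,2]]**2).sum(1),rcond=None)[0]
print("wheel y",np.percentile(p[:,1],[1,99]),"c",f[:2],np.sqrt(f[2]+f[0]**2+f[1]**2))
wc=np.array([f[0],np.percentile(p[:,1],[1,99]).mean(),f[1]]);print("wheel world",T+M@wc)
m=(c[...,0]>.395)&(c[...,0]<.455)&(abs(c[...,1]-.191)<.012)&(c[...,2]>.145)&(c[...,2]<.166)&(h[...,1]<60)
q=c[m];X=[]
for x in np.arange(.395,.455,.005):
    z=q[(q[:,0]>=x)&(q[:,0]<x+.005)]
    if len(z)>60:X.append([x+.0025,np.percentile(z[:,1],[3,97]).mean(),np.percentile(z[:,2],95)-.0032])
X=np.array(X)
if len(X)>2:
    a=np.polyfit(X[:,0]-.41,X[:,1],1);b=np.polyfit(X[:,0]-.41,X[:,2],1);print("rod n",len(X),"y",a,"z",b,"xmin",q[:,0].min())
    e=(np.array([T+M@wc])[0]);print("wheel off rod (y,z)",e[1]-np.polyval(a,e[0]-.41),e[2]-np.polyval(b,e[0]-.41))
E
python3 -m jog '[{"x":0.0003,"y":0.008,"z":-0.002,"wx":-0.012,"wy":0,"wz":-0.012},{"x":0.0006,"y":0.016,"z":-0.004,"wx":-0.025,"wy":0,"wz":-0.025},{"x":0.001,"y":0.024,"z":-0.006,"wx":-0.04,"wy":0,"wz":-0.04},{"x":0.0011,"y":0.0301,"z":-0.0073,"wx":-0.049,"wy":0,"wz":-0.049},{"x":0.0011,"y":0.0301,"z":-0.0073,"wx":-0.049,"wy":0,"wz":-0.049},{"x":0.0011,"y":0.0301,"z":-0.0073,"wx":-0.049,"wy":0,"wz":-0.049}]'
python3 look.py
```

```text
t: 14.18
position: [0.3741, 0.1944, 0.1708]
tcp_rot: [0.69, 0.724, -0.013, -0.014]
wrist_force: [0.0, 0.1, -3.3]
width: 0.032
grasp_force: 40.1
T [0.3741 0.1944 0.1708] ty [ 0.9981  0.0488 -0.0385] F [-0.4317 -0.9091 -2.1413] Mo [ 0.0444 -0.0171  0.0053] t 14.225
wheel y [-0.0153  0.018 ] c [-0.0027  0.012 ] 0.04135382016045317
wheel world [0.3751 0.1917 0.1588]
rod n 10 y [0.0573 0.1917] z [-0.0372  0.1572] xmin 0.40605970953807813
wheel off rod (y,z) 0.0020663510308521205 0.00023687857654097755
```

```bash
python3 -m jog '[{"x":-0.002,"y":0.004,"z":0,"wx":0,"wy":0,"wz":0},{"x":-0.002,"y":0.010,"z":0,"wx":0,"wy":0,"wz":0},{"x":-0.002,"y":0.016,"z":0,"wx":0,"wy":0,"wz":0},{"x":-0.002,"y":0.016,"z":0,"wx":0,"wy":0,"wz":0},{"x":-0.002,"y":0.016,"z":0,"wx":0,"wy":0,"wz":0}]'
python3 look.py
```

```text
t: 14.85
position: [0.3903, 0.1932, 0.1702]
tcp_rot: [0.69, 0.724, -0.013, -0.014]
wrist_force: [0.5, -0.1, -1.7]
width: 0.0318
grasp_force: 40.1
T [0.3902 0.1932 0.1702] ty [ 0.9981  0.0489 -0.0383] F [ 0.6234 -0.0205 -1.1202] Mo [ 0.0315 -0.0688 -0.0145] t 14.9
wheel y [-0.0153  0.0184] c [-0.0028  0.012 ] 0.041278574648923524
wheel world [0.3915 0.1905 0.1582]
rod n 7 y [0.0367 0.1922] z [-0.0413  0.1572] xmin 0.4163588078177355
wheel off rod (y,z) -0.0010544199065706528 0.00018915416971515553
```

```bash
python3 -m jog '[{"x":0,"y":0.003,"z":0,"wx":0,"wy":0,"wz":0},{"x":0,"y":0.005,"z":0,"wx":0,"wy":0,"wz":0},{"x":0,"y":0.007,"z":0,"wx":0,"wy":0,"wz":0},{"x":0,"y":0.009,"z":0,"wx":0,"wy":0,"wz":0},{"x":0,"y":0.010,"z":0,"wx":0,"wy":0,"wz":0},{"x":0,"y":0.010,"z":0,"wx":0,"wy":0,"wz":0}]'
python3 look.py
```

```text
t: 15.65
position: [0.4005, 0.1937, 0.1699]
tcp_rot: [0.69, 0.724, -0.013, -0.014]
wrist_force: [0.8, -0.0, -2.6]
width: 0.0319
grasp_force: 40.0
T [0.4004 0.1937 0.1699] ty [ 0.9981  0.0488 -0.038 ] F [ 0.3574  0.3949 -2.6765] Mo [ 0.0309 -0.1172  0.0025] t 15.7
wheel y [-0.0153  0.0183] c [-0.0027  0.012 ] 0.04129576905789335
wheel world [0.4016 0.1911 0.1579]
rod n 5 y [0.0219 0.1929] z [-0.0442  0.1575] xmin 0.4264395799815799
wheel off rod (y,z) -0.001685895488844763 1.782520264723142e-05
```

```bash
python3 -m jog '[{"x":0,"y":0.002,"z":0,"wx":0,"wy":0,"wz":0},{"x":0,"y":0.004,"z":0,"wx":0,"wy":0,"wz":0},{"x":0,"y":0.006,"z":0,"wx":0,"wy":0,"wz":0},{"x":0,"y":0.008,"z":0,"wx":0,"wy":0,"wz":0},{"x":0,"y":0.008,"z":0,"wx":0,"wy":0,"wz":0}]'
python3 look.py
```

```text
t: 16.32
position: [0.4086, 0.1941, 0.1696]
tcp_rot: [0.69, 0.724, -0.013, -0.014]
wrist_force: [0.8, -0.7, -2.8]
width: 0.0316
grasp_force: 40.0
T [0.4086 0.1941 0.1696] ty [ 0.9981  0.0487 -0.0378] F [ 0.3312  0.3006 -3.5562] Mo [ 0.0155 -0.0971 -0.0506] t 16.375
wheel y [-0.0153  0.0186] c [-0.0027  0.012 ] 0.041296529653191826
wheel world [0.4099 0.1915 0.1576]
rod n 4 y [-0.0517  0.1958] z [-0.0416  0.1572] xmin 0.43462374507379764
wheel off rod (y,z) -0.004314508466924494 0.00039443620127152523
```

```bash
python3 -m jog '[{"x":0,"y":0.002,"z":0,"wx":0,"wy":0,"wz":0},{"x":0,"y":0.004,"z":0,"wx":0,"wy":0,"wz":0},{"x":0,"y":0.006,"z":0,"wx":0,"wy":0,"wz":0},{"x":0,"y":0.008,"z":0,"wx":0,"wy":0,"wz":0},{"x":0,"y":0.010,"z":0,"wx":0,"wy":0,"wz":0},{"x":0,"y":0.010,"z":0,"wx":0,"wy":0,"wz":0}]'; python3 -c "
from rig import r;o=r.get_obs();print(o['wrist_force'],o['moment'])"
```

```text
t: 17.12
position: [0.4187, 0.1946, 0.1693]
tcp_rot: [0.69, 0.724, -0.013, -0.014]
wrist_force: [1.2, -0.4, -2.9]
width: 0.032
grasp_force: 40.0
[ 1.18872333 -0.35544126 -2.89261208] [ 0.00912534 -0.10155849  0.01745822]
```

```bash
python3 -m jog '[{"x":0,"y":0.002,"z":0,"wx":0,"wy":0,"wz":0},{"x":0,"y":0.004,"z":0,"wx":0,"wy":0,"wz":0},{"x":0,"y":0.006,"z":0,"wx":0,"wy":0,"wz":0},{"x":0,"y":0.008,"z":0,"wx":0,"wy":0,"wz":0},{"x":0,"y":0.010,"z":0,"wx":0,"wy":0,"wz":0},{"x":0,"y":0.010,"z":0,"wx":0,"wy":0,"wz":0}]'; python3 -c "
from rig import r;o=r.get_obs();print(o['wrist_force'],o['moment'])"
```

```text
t: 17.88
position: [0.4287, 0.1951, 0.1689]
tcp_rot: [0.69, 0.724, -0.013, -0.014]
wrist_force: [-0.6, -0.2, -4.2]
width: 0.032
grasp_force: 39.9
[-0.64244137 -0.2309515  -4.24413975] [ 0.03921324 -0.12742679 -0.0090826 ]
```

```bash
python3 -m jog '[{"x":0,"y":0.002,"z":0.0004,"wx":0,"wy":0,"wz":0},{"x":0,"y":0.004,"z":0.0004,"wx":0,"wy":0,"wz":0},{"x":0,"y":0.006,"z":0.0004,"wx":0,"wy":0,"wz":0},{"x":0,"y":0.008,"z":0.0004,"wx":0,"wy":0,"wz":0},{"x":0,"y":0.010,"z":0.0004,"wx":0,"wy":0,"wz":0},{"x":0,"y":0.010,"z":0.0004,"wx":0,"wy":0,"wz":0}]'; python3 look.py
```

```text
t: 18.62
position: [0.4385, 0.1956, 0.1681]
tcp_rot: [0.69, 0.724, -0.013, -0.014]
wrist_force: [-0.1, -0.6, -1.1]
width: 0.032
grasp_force: 40.1
T [0.4384 0.1956 0.1681] ty [ 0.9981  0.0488 -0.0379] F [ 0.7893  0.351  -1.6224] Mo [ 0.033  -0.0732  0.0264] t 18.675
wheel y [-0.0151  0.0496] c [-0.0027  0.012 ] 0.0413008983426367
wheel world [0.4553 0.1937 0.1555]
```

```bash
python3 -m jog '[{"x":0,"y":0.0015,"z":0,"wx":0,"wy":0,"wz":0},{"x":0,"y":0.003,"z":0,"wx":0,"wy":0,"wz":0},{"x":0,"y":0.0045,"z":0,"wx":0,"wy":0,"wz":0},{"x":0,"y":0.006,"z":0,"wx":0,"wy":0,"wz":0},{"x":0,"y":0.007,"z":0,"wx":0,"wy":0,"wz":0},{"x":0,"y":0.008,"z":0,"wx":0,"wy":0,"wz":0},{"x":0,"y":0.008,"z":0,"wx":0,"wy":0,"wz":0}]'; python3 -c "
from rig import r;o=r.get_obs();print(o['wrist_force'],o['moment'])"
```

```text
t: 19.55
position: [0.4462, 0.196, 0.1677]
tcp_rot: [0.689, 0.724, -0.013, -0.014]
wrist_force: [-0.5, -0.7, -1.8]
width: 0.0319
grasp_force: 40.0
[-0.52062309 -0.6625652  -1.83578431] [-0.01148116  0.07339046 -0.0104352 ]
```

```bash
python3 -m jog '[{"x":0,"y":0.0005,"z":0,"wx":0,"wy":0,"wz":0},{"x":0,"y":0.001,"z":0,"wx":0,"wy":0,"wz":0},{"x":0,"y":0.001,"z":0,"wx":0,"wy":0,"wz":0}]'
```

```text
t: 19.92
position: [0.4465, 0.1959, 0.1675]
tcp_rot: [0.689, 0.724, -0.014, -0.015]
wrist_force: [-4.4, -0.9, -1.4]
width: 0.0318
grasp_force: 39.9
```

```bash
python3 -m jog '[{"x":0,"y":0.0005,"z":0,"wx":0,"wy":0,"wz":0},{"x":0,"y":0.001,"z":0,"wx":0,"wy":0,"wz":0},{"x":0,"y":0.001,"z":0,"wx":0,"wy":0,"wz":0}]'
python3 - <<'E'
from rig import r
from h import *
np.set_printoptions(precision=4,suppress=True)
o=r.get_obs();print(o["moment"])
w=r.get_image("wrist");np.savez("pics/w8.npz",**w);c=cloud(w)
h=cv2.cvtColor(w["color"],cv2.COLOR_RGB2HSV)
m=(h[...,0]>15)&(h[...,0]<38)&(h[...,1]>30)&(abs(c[...,1]-.2)<.032)&(c[...,2]>.1)&(c[...,0]<.50)
k,l,s,cc=cv2.connectedComponentsWithStats(m.astype(np.uint8))
for j in range(1,k):
    if s[j,4]>200:q=c[l==j];print("held",s[j,4],np.percentile(q,[1,99],axis=0))
m=(h[...,0]>15)&(h[...,0]<38)&(h[...,1]>30)&(c[...,1]>.225)&(c[...,2]>.12)&(c[...,2]<.21)
q=c[m];print("L",np.percentile(q,[1,99],axis=0))
s=r.get_image("scene")
a=cv2.resize(s["color"][130:250,200:340],(490,420),interpolation=cv2.INTER_CUBIC)
cv2.imwrite("pics/t8.png",cv2.resize(np.hstack([w["color"],a]),(800,320))[:,:,::-1])
E
```

```text
t: 20.3
position: [0.4468, 0.1959, 0.1673]
tcp_rot: [0.689, 0.724, -0.014, -0.015]
wrist_force: [-6.3, -0.2, -0.2]
width: 0.0321
grasp_force: 39.9
[-0.0887  1.6324 -0.0269]
held 11208 [[0.4315 0.171  0.161 ]
 [0.4642 0.2315 0.197 ]]
L [[0.4374 0.2256 0.1294]
 [0.5703 0.2754 0.1969]]
```

View pics/t8.png

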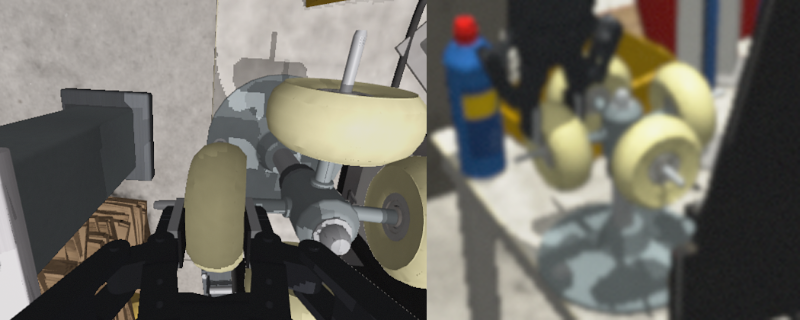

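The picture shows the wheel threaded on the branch (wrist view, about (215,205)). The inner finger is clear of the hub and the rod end sticks out at (165,204). I'll check the collar face in the earlier saved view.

Run:
```python
from h import *
np.set_printoptions(precision=4,suppress=True)
w=dict(np.load("pics/w6.npz"));c=cloud(w)
q=c[(abs(c[...,1]-.194)<.012)&(c[...,2]>.14)&(c[...,2]<.17)&(c[...,0]>.44)&(c[...,0]<.48)]
for x in np.arange(.45,.475,.001):
    z=q[(q[:,0]>=x)&(q[:,0]<x+.001)];print(round(x,3),len(z),np.percentile(z[:,1],[2,98]),z[:,2].max())
```

```text
0.45 33 [0.1915 0.1964] 0.1594280390452372
0.451 25 [0.1915 0.1966] 0.15948219765128369
0.452 25 [0.1919 0.197 ] 0.15874054564003234
0.453 30 [0.1912 0.1965] 0.15897901454262134
0.454 30 [0.1915 0.1965] 0.15936276271261116
0.455 33 [0.1918 0.1971] 0.15904040844617923
0.456 36 [0.1913 0.1971] 0.15937265779566442
0.457 27 [0.1917 0.197 ] 0.15900761279631076
0.458 110 [0.1877 0.2005] 0.16284847342143605
0.459 239 [0.1871 0.2006] 0.1632954665292825
0.46 108 [0.188 0.201] 0.16296739770530094
0.461 67 [0.1886 0.2008] 0.1630226740117381
0.462 55 [0.1892 0.2009] 0.16223440964038913
0.463 26 [0.1914 0.2005] 0.1614276114845834
0.464 2 [0.1908 0.1981] 0.15975325492840617
0.465 35 [0.192  0.1985] 0.16054769955630432
0.466 42 [0.1902 0.1985] 0.15999067747262322
0.467 47 [0.1902 0.1987] 0.15994210371408604
0.468 38 [0.1905 0.1985] 0.15967213179883913
0.469 54 [0.1898 0.1984] 0.16056800733383578
0.47 43 [0.1903 0.1987] 0.1593181170317682
0.471 40 [0.1896 0.1986] 0.1604638161863146
0.472 43 [0.1899 0.1984] 0.15893116709962993
0.473 42 [0.1901 0.1985] 0.1594801833144668
0.474 21 [0.1899 0.1984] 0.1585014736488878
```

```bash
python3 -m jog '[{"x":0,"y":-0.001,"z":0,"wx":0.01,"wy":0,"wz":0.01},{"x":0,"y":-0.001,"z":0,"wx":0.025,"wy":0,"wz":0.025},{"x":0,"y":-0.0005,"z":0,"wx":0.04,"wy":0,"wz":0.04},{"x":0,"y":0,"z":0,"wx":0.045,"wy":0,"wz":0.045},{"x":0,"y":0,"z":0,"wx":0.045,"wy":0,"wz":0.045}]'
python3 -c "
from rig import r;o=r.get_obs();print(o['wrist_force'],o['moment'])"
```

```text
t: 21.02
position: [0.4477, 0.1961, 0.1675]
tcp_rot: [0.705, 0.708, -0.03, -0.03]
wrist_force: [-5.5, 0.5, -0.1]
width: 0.0325
grasp_force: 39.9
[-5.50148737  0.45765247 -0.09466198] [ 0.1062737   1.430723   -0.00278152]
```

```bash
python3 -m jog '[{"x":0,"y":0.0005,"z":0,"wx":0,"wy":0,"wz":0},{"x":0,"y":0.001,"z":0,"wx":0,"wy":0,"wz":0},{"x":0,"y":0.0015,"z":0,"wx":0,"wy":0,"wz":0},{"x":0,"y":0.0015,"z":0,"wx":0,"wy":0,"wz":0}]'
python3 - <<'E'
from rig import r
from h import *
np.set_printoptions(precision=4,suppress=True)
o=r.get_obs();print(o["moment"],o["position"])
w=r.get_image("wrist");np.savez("pics/w9.npz",**w)
for n in("w8","w9"):
    w=dict(np.load(f"pics/{n}.npz"));c=cloud(w);h=cv2.cvtColor(w["color"],cv2.COLOR_RGB2HSV)
    m=(h[...,0]>15)&(h[...,0]<38)&(h[...,1]>30)&(abs(c[...,1]-.2)<.032)&(c[...,2]>.1)&(c[...,0]<.50)
    for z0,z1 in((.165,.175),(.175,.185),(.185,.192)):
        q=c[m&(c[...,2]>z0)&(c[...,2]<z1)];print(n,z0,len(q),np.percentile(q,[1,99],axis=0)[:,0],np.percentile(q[:,0],[1,99]).mean())
    q=c[(abs(c[...,1]-.195)<.012)&(c[...,2]>.145)&(c[...,2]<.17)&(c[...,0]>.38)&(c[...,0]<.44)]
    print("rod end",len(q),q[:,0].min() if len(q) else 0)
    q=c[(abs(c[...,1]-.2)<.012)&(c[...,2]>.148)&(c[...,2]<.168)&(c[...,0]>.45)&(c[...,0]<.49)]
    for x in np.arange(.452,.486,.002):
        z=q[(q[:,0]>=x)&(q[:,0]<x+.002)]
        if len(z)>5:print(round(x,3),len(z),np.percentile(z[:,1],98),np.percentile(z[:,2],98),end=" | ")
    print()
E
```

```text
t: 21.52
position: [0.4479, 0.1961, 0.1671]
tcp_rot: [0.705, 0.708, -0.031, -0.031]
wrist_force: [-10.0, 0.3, 1.8]
width: 0.0319
grasp_force: 39.9
[ 0.0754  2.1754 -0.0179] [0.4479 0.1961 0.1671]
w8 0.165 953 [0.4311 0.4641] 0.4476226021041671
w8 0.175 2250 [0.4307 0.464 ] 0.4473884231690746
w8 0.185 3514 [0.4321 0.4643] 0.448176155022013
rod end 277 0.40606859461015354
0.472 26 0.1987705578306465 0.15781323744113956 | 0.474 34 0.19864402509001283 0.15805808073372965 | 0.476 37 0.1985579147980481 0.1581678585817848 | 0.478 47 0.1984981036563745 0.15846961034943743 | 0.48 62 0.19836812458532072 0.15902990486954896 | 0.482 71 0.198336027936721 0.1580560538587006 | 0.484 81 0.19848820658079508 0.1582057896663657 | 
w9 0.165 984 [0.4335 0.4667] 0.450135810000896
w9 0.175 2289 [0.4332 0.4664] 0.4497832680777042
w9 0.185 3615 [0.4342 0.4663] 0.4502522571237474
rod end 240 0.40606926014168865
0.472 19 0.1986229090695468 0.15796640101696002 | 0.474 40 0.19894887435710343 0.15838150929970987 | 0.476 41 0.198775567617611 0.15803765111261328 | 0.478 49 0.19875973018643425 0.15836183710410517 | 0.48 62 0.19857101113027492 0.1584841580690746 | 0.482 80 0.1985588806255762 0.15831072174161026 | 0.484 79 0.19840561023658898 0.15807073466121688 |
```

```bash
python3 -m jog '[{"x":0,"y":-0.001,"z":0,"wx":0,"wy":0,"wz":0},{"x":0,"y":-0.0015,"z":0,"wx":0,"wy":0,"wz":0},{"x":0,"y":-0.0018,"z":0,"wx":0,"wy":0,"wz":0},{"x":0,"y":-0.0018,"z":0,"wx":0,"wy":0,"wz":0}]'
python3 -m jog '[{"x":0,"y":0,"z":0,"wx":0,"wy":0,"wz":0},{"x":0,"y":0,"z":0,"wx":0,"wy":0,"wz":0},{"x":0,"y":0,"z":0,"wx":0,"wy":0,"wz":0},{"x":0,"y":0,"z":0,"wx":0,"wy":0,"wz":0}]' 55
```

```text
t: 22.08
position: [0.4476, 0.196, 0.1675]
tcp_rot: [0.705, 0.708, -0.03, -0.03]
wrist_force: [-5.0, 1.8, -2.0]
width: 0.0321
grasp_force: 39.9
t: 22.58
position: [0.4484, 0.1961, 0.1679]
tcp_rot: [0.705, 0.708, -0.029, -0.029]
wrist_force: [-0.7, 0.1, -0.7]
width: 0.0472
grasp_force: 0.0
```

Released cleanly. Now I raise straight up and retreat, then check.

```bash
python3 -m jog '[{"x":0,"y":-0.001,"z":-0.012,"wx":0,"wy":0,"wz":0},{"x":0,"y":-0.0026,"z":-0.03,"wx":0,"wy":0,"wz":0},{"x":0,"y":-0.006,"z":-0.07,"wx":0,"wy":0,"wz":0},{"x":0,"y":-0.010,"z":-0.11,"wx":0,"wy":0,"wz":0},{"x":-0.05,"y":-0.012,"z":-0.13,"wx":0,"wy":0,"wz":0},{"x":-0.11,"y":-0.03,"z":-0.13,"wx":0,"wy":0,"wz":0},{"x":-0.17,"y":-0.05,"z":-0.13,"wx":0,"wy":0,"wz":0},{"x":-0.23,"y":-0.05,"z":-0.13,"wx":0,"wy":0,"wz":0}]'
python3 -m jog '[{"x":0,"y":0,"z":0,"wx":0,"wy":0,"wz":0},{"x":0,"y":0,"z":0,"wx":0,"wy":0,"wz":0}]'
python3 - <<'E'
from rig import r
from h import *
np.set_printoptions(precision=4,suppress=True)
t=r.get_image("top");np.savez("pics/top10.npz",**t)
c=cloud(t);h=cv2.cvtColor(t["color"],cv2.COLOR_RGB2HSV)
m=(h[...,0]>18)&(h[...,0]<36)&(h[...,1]>40)&(c[...,2]>.18)&(c[...,2]<.21)&(c[...,0]<.62)&(c[...,1]<.31)
k,l,s,cc=cv2.connectedComponentsWithStats(m.astype(np.uint8))
for j in range(1,k):
    if s[j,4]>60:q=c[l==j];v=np.linalg.svd((q-q.mean(0))[:,:2])[2][0];print("wheel",s[j,4],q.mean(0),(q.min(0)+q.max(0))/2,np.degrees(np.arctan2(v[1],v[0])))
E
```

```text
t: 23.58
position: [0.4088, -0.0359, 0.3025]
tcp_rot: [0.705, 0.708, -0.028, -0.03]
wrist_force: [1.8, -0.1, 1.0]
width: 0.0469
grasp_force: 0.0
t: 23.82
position: [0.41, -0.0339, 0.3021]
tcp_rot: [0.705, 0.708, -0.029, -0.029]
wrist_force: [-0.4, 1.0, -0.2]
width: 0.0471
grasp_force: 0.0
wheel 287 [0.5743 0.1909 0.1899] [0.5771 0.1917 0.1906] -88.58878981186508
wheel 284 [0.5117 0.2549 0.19  ] [0.5161 0.2559 0.192 ] 176.07883548870234
wheel 296 [0.51   0.1302 0.19  ] [0.5138 0.1313 0.1908] 179.091456939176
wheel 317 [0.4475 0.1924 0.1894] [0.451  0.1932 0.1907] -89.03944723858504
```

```bash
python3 -c "
from rig import r;print(r.job_done())"
```

```text
the job is handed in; nothing more can be done
None
```

The job is handed in after about 24 s: the tree's branch faces the front to within about 1°, and the loose wheel is threaded on and pushed home against the collar (peak push reading about 10 N). The gripper then let go and backed clear, and the last camera check shows the wheel still seated; no verdict was returned.

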